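# Log a vial tray and hold the chiller cover for it

## Robot

A 7-joint arm with a two-finger parallel gripper is mounted at the origin on the work surface. World frame = base frame: x ahead of the robot, y to its left, z up, the work surface at z = 0. Lengths are in m, angles in rad, forces in N, time in s.
With the tool pointing down it reaches from about 0.425 to 0.875 m from the base axis. Payload 8.4 kg.
Tool frame: the origin (TCP) lies between the finger pads; the fingertips stand env.tips_ahead ahead of it and the grasp point (between the pads) lies 11 mm behind it (env.tips_ahead is the distance from the TCP to the fingertips, in m); z points along the fingers, y is the line along which they close (so a half turn about z gives the same grasp; the last joint's range is limited). The gripper opens to 87 mm and grips with 3 to 60 N. Pads are 19 mm wide; open, the fingers measure 117 mm over their backs; the gripper's body (75 mm by 190 mm) begins 51 mm behind the grasp point.
Start: joints at [-1.389, 0.333, 0.04, 1.465, -0.013, 1.343, -0.059], TCP at [0.18, 0.625, 0.231] pointing down, gripper open.
Joint ranges: [-2.58, 2.58], [-0.38, 2.09], [-1.3, 1.39], [0.25, 2.4], [-1.5, 4.64], [0.08, 2.09], [-2.65, 2.65]. Speed limits (rad/s): [2.22, 2.22, 2.79, 2.79, 3.14, 3.14, 3.14].

## Interface

Orientations are given as a unit quaternion [x, y, z, w].
In Python, from cell import env gives the robot as it stands.
- The arm moves only by the tool carry_out, never from a script. Its argument "motion" is a list that holds one entry, the list of rows, each a list of 7 numbers: the opening, from 0 (shut) to 1 (fully open), then the shift along the tool's x, y, z in mm, then the turn, a rotation vector about the tool's x, y, z in degrees. A call has 1 to 12 rows; each row is the pose to reach, as a shift and turn from the pose commanded when the call began, along the tool's axes at that moment; what a row does not reach only later rows make up. A row lasts 1/8 s, in which the tool goes at most 62.5 mm and 10.7 degrees, less where a joint would pass 70% of its speed; a pose out of reach is approached as far as the arm can. A call with a gripper value outside its range is refused whole. The fingers move at their own pace and stop on an object; "squeeze" is the grip in N (left out, the last holds). Time passes only in rows, so rows that repeat a pose let the fingers close. It gives the time, the measured TCP pose, the force, the opening and the grip force at its end, in the units of the state.
- env.observe(): the state, without advancing time (a new reading comes with each control period).
- env.camera(name): name is "scene" or "top" or "wrist"; returns the picture (420x560x3 uint8, red, green, blue); there is no depth.
- env.camera_params(name): a dict with "fx", "fy", "cx", "cy" (pixels), "R" (3x3) and "t" (3): a world point X has camera coordinates R X + t. Camera axes: x right, y down, z forward; pixel columns grow to the right and rows downward; lengths in m; the calibration is good to about 2 mm. A picture is of the moment at which its call begins: read the wrist's pose just before it. camera_params takes no time and is no camera call; for the wrist camera it gives the pose at the moment of the call.
- env.job_done(): hands the job in; it is judged then, once.
The state is a dict: "time_s": time; "joint_pos": joint angles; "joint_velocities": joint speeds; "effort": joint torques, N m; "position": TCP position; "tcp_rot": TCP orientation; "contact_force": force on the tool from outside, world axes, zero at the start; "wrist_torque": the same for the moment, N m; "opening": opening from 0.0 (shut) to 1.0 (fully open); "grip_force": force on a finger pad.
Only numpy, scipy, OpenCV 4.12 (cv2) and the standard library are available. Lean on these libraries where they do the work, as an engineer would, in place of code of your own. Each camera call takes 0.05 s, during which the arm holds its last target. There are 200 camera calls.

## Task

I need both hands for loading the vial tray: first take the pocket scanner out of its cradle and hold it with its window aimed at the middle of the bar-code label on the tray, 5 to 15 cm above it, still for a full second, then stand the scanner back in its cradle. Then raise the vial chiller's cover and hold it open at 60 degrees, give or take five, so that I can set the tray in: it falls shut if let go, so you finish while still holding it. Leave the tray, the bottle, the beaker and the carton where they are.

Things in the scene. Friction and masses are not known exactly. Their poses are not given: they have to be found in the camera images.
- cover (a joint): Opening angle of the vial chiller's cover in rad: 0 shut, 1.047 at 60 degrees, stop at 1.4. The hinge runs level along the chiller's far side. The cover (0.4 to 0.8 kg) falls shut from any angle; lifting it at the handle takes 2 to 4 N.
- cover_handle (a point): Middle of the cover's handle: a round steel bar, 12 mm thick, straight for 94 mm, level along the chiller's own y, 40 mm out in front of the cover's front edge (34 mm of free space between bar and cover; two arms, 110 mm apart, carry its ends). With the cover shut it lies 113 mm above the bench and 157 mm before the chiller's origin, free in front and below. It turns with the cover: axes as the chiller's when shut.
- cover_hinge (a point): Point on the hinge axis, in the middle of the cover's width, 104 mm above the bench, fixed; axes as the chiller's. With the cover shut the handle's middle lies at (-262, 0, 9) mm from it; as the cover opens by angle a, this offset turns about the chiller's y, upward: (-262 cos a + 9 sin a, 0, 262 sin a + 9 cos a) mm.
- chiller: Bench-top vial chiller, a white sheet-metal box 242 mm deep (x), 280 mm wide (y), 100 mm high, fixed on the bench, with an open tray well under the cover. Cover: white frame 230 x 272 x 18 mm with a clear window, lying on the box's top (its upper face 122 mm above the bench), hinged at the far side (+x). Origin: underside, 117 mm behind the front face; x points from the front (handle side) to the back (hinge and connector side), z up.
- tray: Loose grey vial tray (0.8 kg) on the bench, to be left where it is: a 100 x 100 mm block full of capped vials (tops 45 mm above the bench) with a 100 x 30 mm lifting ledge, 30 mm above the bench, on its +y and -y sides. Origin: centre of its underside, z up.
- tray_label (a point): Centre of the white bar-code label, 46 x 24 mm, facing up, on the tray's +y ledge, 31 mm above the bench and 65 mm from the tray's middle; axes as the tray's.
- scanner: Pocket bar-code scanner (about 0.12 kg), a slim grey upright bar 24 mm thick (x), 40 mm wide (y), 100 mm long (z), plus a 5 mm wire loop on top; its middle and balance point is about 50 mm from the nose. Flat parallel sides for gripping from above (a grip close to its balance point keeps it from swinging). Origin: at the nose end, in the middle; z points from nose to tail, up while it stands nose-down in its cradle, with its top 115 mm above the bench.
- scanner_window (a point): The scanner's reading window, the middle of its nose end face; it looks out along the scanner's -z, so straight down when the scanner is upright. Axes as the scanner's.
- cradle: Black charging cradle, a block 80 mm (x) by 95 mm (y) by 40 mm high fixed on the bench, with one pocket in the middle of its top, 29 mm (x) by 45 mm (y), 25 mm deep, with a 3 mm bevel at the mouth. The seated scanner's nose is 15 mm above the bench, its axes along the cradle's (x to x, y to y). Origin: centre of the underside, z up.
- solvent_bottle: Bystander: amber glass bottle with a white cap, 76 mm across, 155 mm high, loose. Origin: centre of the underside.
- beaker: Bystander: empty glass beaker, 72 mm across, 95 mm high, loose. Origin: centre of the underside.
- carton: Bystander: cardboard carton, 70 x 90 x 50 mm, loose. Origin: centre of the underside.
Things that resemble listed ones, but are neither listed nor needed, are in the scene too. Several things have the shape of the scanner; the one meant has the colours described above.

How it is judged:
On the way, in this order (a step that is already met when the one before it is completed fails the run):
1. the held scanner's window is aimed at the label, still, for most of a second (contact force between scanner and the fingers above 0.5 N and x of tray_label in the frame of scanner_window between -0.015 and 0.015 m and y of tray_label in the frame of scanner_window between -0.015 and 0.015 m and z of tray_label in the frame of scanner_window between -0.16 and -0.04 m and angle between scanner's own z axis and vertical below 0.7 rad and linear speed of scanner below 0.03 m/s and angular speed of scanner below 0.3 rad/s), for 0.8 s.
2. the scanner stands in its cradle again, let go (horizontal distance between scanner and cradle below 0.01 m and z of scanner in the frame of cradle below 0.021 m and angle between scanner's own z axis and vertical below 0.15 rad and contact force between scanner and the fingers below 0.1 N and linear speed of scanner below 0.02 m/s), for 0.2 s.
3. the cover is held still at 60 degrees by the fingers (value of joint cover between 0.96 and 1.134 rad and velocity of joint cover between -0.05 and 0.05 rad/s and contact force between cover and the fingers above 0.5 N), for 0.5 s.
At the end, for the whole second after the job is handed in: The fingers hold the cover still at 60 degrees, within 5, nothing else propping it; the scanner, after its aimed second, stands free in its cradle (within 10 mm sideways, 6 mm of the seat, 8 degrees of upright); the tray is within 20 mm of its start (all of step 3 and contact force between cover and scanner below 0.1 N and contact force between cover and tray below 0.1 N and contact force between cover and solvent_bottle below 0.1 N and contact force between cover and beaker below 0.1 N and contact force between cover and carton below 0.1 N and horizontal distance between scanner and cradle below 0.01 m and z of scanner in the frame of cradle below 0.021 m and angle between scanner's own z axis and vertical below 0.15 rad and linear speed of scanner below 0.02 m/s and distance of tray from where it was at the start of the episode below 0.02 m); the arm keeps its last pose, push and grip.
It fails at once if the tray is shifted by more than 20 mm (distance of tray from where it was at the start of the episode above 0.02 m).
It fails at once if the bottle, beaker or carton is shifted by more than 30 mm or tipped (distance of any of solvent_bottle, beaker, carton from where it was at the start of the episode above 0.03 m or angle between any of solvent_bottle, beaker, carton's own z axis and vertical above 0.4 rad).
It also fails if it takes over 70 s, if anything falls off the work surface, if the arm or the gripper's body presses on something with over 40 N, if the wrist force passes 120 N, or if a joint passes its speed limit or range.

## Working session

There is one attempt and no reset: what is moved stays moved. The work goes in short steps, Python scripts to look and compute and a tool call to move; the robot and the scene stay as the last step left them, time stands still between calls to the robot, and variables do not carry over. Pictures are saved under pics/ and viewed, at most 10 in all, crops included, and the job is handed in when it is done.

Besides the shell and the picture viewer there is one more tool, called by a JSON object that holds its "op" and its "data", one argument or row to a line. carry_out: Moves the arm, as the interface text tells. Its arguments: {"type":"object","properties":{"motion":{"type":"array","items":{"type":"array","items":{"type":"array","items":{"type":"number"}}}},"squeeze":{"type":"number"}},"required":["motion"]}

```bash
mkdir -p pics; ls; cat > h.py <<'E'
import numpy as np, cv2
from scipy.spatial.transform import Rotation as Rn
from cell import env
def snap(n,f):
    p=env.camera_params(n); im=env.camera(n); cv2.imwrite('pics/'+f,im[:,:,::-1]); np.savez('pics/'+f+'.npz',**{k:np.array(p[k]) for k in p}); return im,p
def load(f):
    return cv2.imread('pics/'+f), dict(np.load('pics/'+f+'.npz'))
def ray(p,u,v,z):
    R=np.array(p['R']);t=np.array(p['t']);c=-R.T@t
    d=R.T@np.array([(u-p['cx'])/p['fx'],(v-p['cy'])/p['fy'],1]); return c+d*(z-c[2])/d[2]
def proj(p,X):
    q=np.array(p['R'])@np.array(X)+np.array(p['t']); return np.array([p['fx']*q[0]/q[2]+p['cx'],p['fy']*q[1]/q[2]+p['cy']])
E
python3 - <<'E'
from h import *
print(env.tips_ahead, env.observe())
for n in('scene','top'):
    im,p=snap(n,n+'0.png'); print(n,-np.array(p['R']).T@p['t'],p['R'],p['fx'])
E
```

```text
pics
0.008 {'time_s': 0.0, 'joint_pos': array([-1.38916832,  0.33394674,  0.03987717,  1.46628709, -0.01340146,
        1.34328814, -0.05847609]), 'joint_velocities': array([-0.00098205, -0.00135444, -0.00150303,  0.00137798, -0.00033498,
       -0.00194118, -0.00013995]), 'effort': array([ 6.70766003e-04, -6.56351852e+01,  1.33578055e+00, -4.03804243e+01,
       -5.95686771e-02,  4.48148022e-02,  1.74872625e-04]), 'position': array([0.18005001, 0.62408499, 0.2296284 ]), 'tcp_rot': array([ 1.39951541e-01,  9.90158005e-01, -8.29485064e-04, -5.98069041e-05]), 'contact_force': array([-0.28268346,  0.59583912,  0.25092807]), 'wrist_torque': array([-0.06696859,  0.03467062, -0.03999551]), 'grip_force': 0.0, 'opening': 1.000096229925344}
scene [ 1.36658941 -0.41542184  1.02011312] [[ 0.46634328  0.8844279   0.01764184]
 [ 0.64231773 -0.32483557 -0.69419722]
 [-0.60823669  0.33506588 -0.71956861]] 514.1882834071693
top [0.3914203  0.01661466 1.69342106] [[-0.0192918  -0.99977706 -0.00858264]
 [-0.99139947  0.02024009 -0.12929586]
 [ 0.12944075  0.00601448 -0.99156892]] 522.2135858964825
```

View pics/scene0.png

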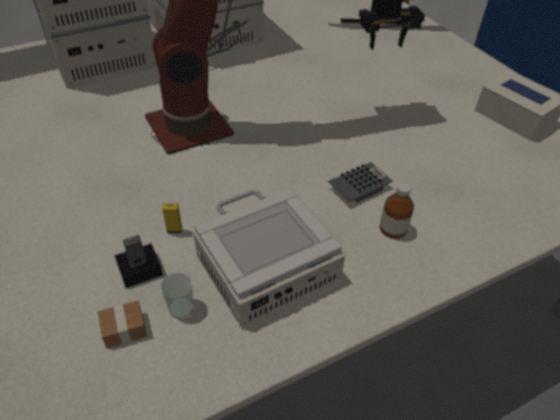

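View pics/top0.png

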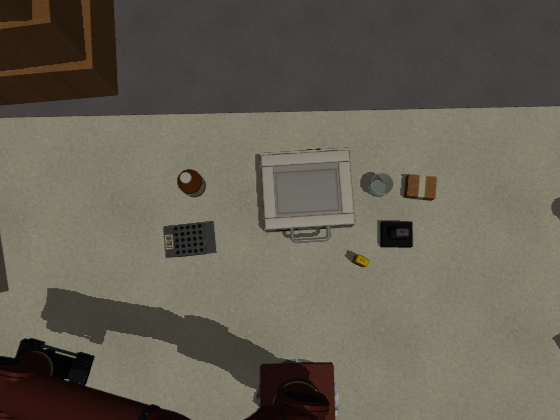

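The scene view shows the grey bar in the black cradle at (135,250) and a yellow bar at (172,217). In the top view the same two are at (402,232) and (361,260). The label is at top (168,241), on the tray's left ledge, and the chiller handle is at (310,234). The grey one in the black cradle matches the description, and I'll confirm it in a crop.

```bash
python3 - <<'E'
from h import *
t,p=load('top0.png'); s,ps=load('scene0.png')
a=cv2.resize(t[205:285,340:430],None,fx=4.4,fy=4.4,interpolation=cv2.INTER_CUBIC)
b=cv2.resize(s[195:295,105:200],None,fx=4,fy=4,interpolation=cv2.INTER_CUBIC)
c=cv2.resize(t[210:270,155:225],None,fx=4,fy=4,interpolation=cv2.INTER_CUBIC)
H=max(a.shape[0],b.shape[0])
pad=lambda x,h:cv2.copyMakeBorder(x,0,h-x.shape[0],0,0,cv2.BORDER_CONSTANT)
cv2.imwrite('pics/crop.png',np.clip(cv2.hconcat([pad(a,H),pad(b,H)]).astype(float)*1.8,0,255).astype(np.uint8))
g=cv2.cvtColor(t,cv2.COLOR_BGR2GRAY)
def blobs(m,x0,y0,x1,y1,z,nm):
    mm=np.zeros_like(m); mm[y0:y1,x0:x1]=m[y0:y1,x0:x1]
    for c in cv2.findContours(mm,cv2.RETR_EXTERNAL,cv2.CHAIN_APPROX_NONE)[0]:
        if cv2.contourArea(c)<25: continue
        r=cv2.minAreaRect(c); bx=cv2.boxPoints(r)
        W=np.array([ray(p,*q,z)[:2] for q in bx])
        e=W[1]-W[0];f=W[2]-W[1]
        print(nm,np.round(r[0],1),'ctr',np.round(W.mean(0),3),'sides',np.round([np.hypot(*e),np.hypot(*f)],3),'ang',np.round(np.degrees([np.arctan2(e[1],e[0]),np.arctan2(f[1],f[0])]),1))
u=lambda c:(c*255).astype(np.uint8)
blobs(u(g<45),370,210,425,255,.04,'cradle')
blobs(u(g>120),160,225,180,258,.031,'label')
blobs(u(g<105),155,210,225,265,.03,'tray')
hsv=cv2.cvtColor(t,cv2.COLOR_BGR2HSV)
blobs(u((hsv[:,:,1]>150)&(g>60)),345,250,375,270,.1,'yellow')
for n,(q,z) in dict(handleR=((329,239),.113),chFL=((263,231),.122),chFR=((355,226),.122),chBL=((262,153),.122),chBR=((349,150),.122)).items(): print(n,ray(p,*q,z))
E
```

```text
cradle [396.  233.5] ctr [ 0.514 -0.324] sides [0.101 0.079] ang [-91.2 177.1]
label [163.5 241. ] ctr [0.506 0.415] sides [0.022 0.102] ang [ -91.2 -179.4]
tray [189.  239.2] ctr [0.51  0.334] sides [0.166 0.105] ang [ -85. -174.]
yellow [362.1 260.3] ctr [ 0.43  -0.205] sides [0.023 0.036] ang [ -28.6 -117.8]
handleR [ 0.49614404 -0.10586393  0.113     ]
chFL [0.52364161 0.09307711 0.122     ]
chFR [ 0.53320459 -0.18471531  0.122     ]
chBL [0.7642621  0.09280691 0.122     ]
chBR [ 0.76798484 -0.17489141  0.122     ]
```

View pics/crop.png

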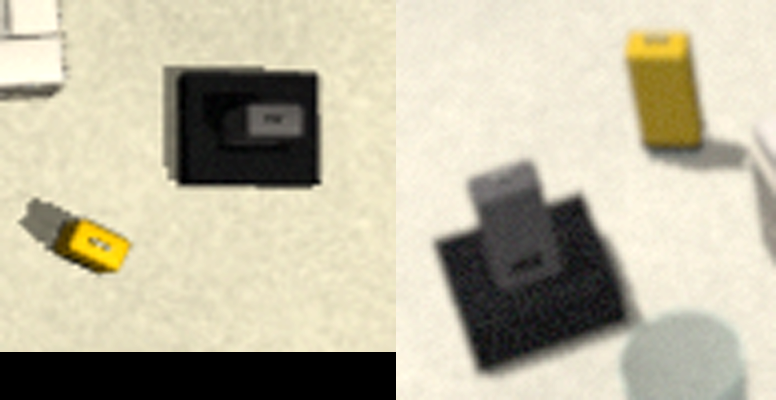

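Confirmed: the grey bar in the black cradle is the scanner, and the yellow one is a decoy. I'll fly over the tray first for a close look.

```bash
cat >> h.py <<'E'
def plan(pos,R=None):
    o=env.observe(); R0=Rn.from_quat(o['tcp_rot']); R=R or Rn.from_quat([0,1,0,0])
    print('shift',np.round(R0.inv().apply(np.array(pos)-o['position'])*1000,1),'turn',np.round((R0.inv()*R).as_rotvec(degrees=True),1))
E
python3 - <<'E'
from h import *
p=env.camera_params('wrist');o=env.observe();R0=Rn.from_quat(o['tcp_rot'])
c=-p['R'].T@p['t'];print('cam in tool',R0.inv().apply(c-o['position']),'view',R0.inv().apply(p['R'][2]),p['fx'])
t,pt=load('top0.png')
print('scanner top',ray(pt,402.5,231.8,.115))
plan([.50,.36,.26])
E
```

```text
cam in tool [ 0.08453219  0.000485   -0.15372233] view [-3.04586764e-01  2.71380904e-04  9.52484556e-01] 317.1958899305029
scanner top [ 0.51336546 -0.3283849   0.115     ]
shift [-380.6 -165.2  -30. ] turn [ -0.1  -0.  -16.1]
```

{"op": "carry_out", "data": {
  "motion": [
    [[1,-60,-25,-5,0,0,-4],[1,-110,-50,-10,0,0,-8],[1,-160,-75,-15,0,0,-12],[1,-215,-95,-20,0,0,-16],[1,-270,-120,-25,0,0,-16],[1,-325,-140,-30,0,0,-16],[1,-380,-165,-30,0,0,-16],[1,-380,-165,-30,0,0,-16],[1,-380,-165,-30,0,0,-16],[1,-380,-165,-30,0,0,-16]]
  ]
}}

```text
time_s: 1.35
position: [0.4982, 0.3621, 0.2603]
tcp_rot: [-0.0, 1.0, 0.0, -0.0]
contact_force: [-0.3, 0.6, -0.9]
opening: 1.001
grip_force: 0.0
```

```bash
python3 - <<'E'
from h import *
snap('wrist','w1.png'); plan([.50,.2,.26]);plan([.47,-.2,.26])
E
```

```text
shift [  -1.6 -162.     0.4] turn [ 0.  -0.   0.1]
shift [ 2.88e+01 -5.62e+02  3.00e-01] turn [ 0.  -0.   0.1]
```

View pics/w1.png

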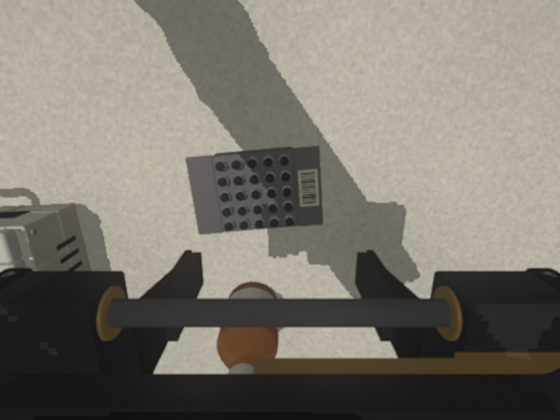

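The tray is in view, with the white label at about (308,188).

```bash
python3 - <<'E'
from h import *
t,p=load('w1.png'); g=cv2.cvtColor(t,cv2.COLOR_BGR2GRAY)
m=np.zeros_like(g); m[160:215,292:325]=((g[160:215,292:325]>105)*255).astype(np.uint8)
m=cv2.morphologyEx(m,cv2.MORPH_CLOSE,np.ones((5,5)))
for c in cv2.findContours(m,cv2.RETR_EXTERNAL,cv2.CHAIN_APPROX_NONE)[0]:
    if cv2.contourArea(c)<100: continue
    r=cv2.minAreaRect(c); W=np.array([ray(p,*q,.031) for q in cv2.boxPoints(r)])
    e=W[1]-W[0];f=W[2]-W[1]
    print(r,W.mean(0),np.hypot(*e[:2]),np.hypot(*f[:2]),np.degrees(np.arctan2(e[1],e[0])),np.degrees(np.arctan2(f[1],f[0])))
for q in ((188,158),(319,147),(322,223),(199,234)): print(ray(p,*q,.03))
E
```

```text
((311.5, 187.0), (54.0, 25.0), 90.0) [0.50308629 0.40316298 0.031     ] 0.0300825440656716 0.0683255432918109 90.06416562627616 2.5458513921364934
[0.46686776 0.2533752  0.03      ]
[0.45365565 0.41059322 0.03      ]
[0.54965857 0.41825299 0.03      ]
[0.56496936 0.25923445 0.03      ]
```

{"op": "carry_out", "data": {
  "motion": [
    [[1,0,-60,0,0,0,0],[1,0,-120,0,0,0,0],[1,0,-180,0,0,0,0],[1,5,-240,0,0,0,0],[1,10,-300,0,0,0,0],[1,15,-360,0,0,0,0],[1,20,-400,0,0,0,0],[1,20,-400,0,0,0,0],[1,20,-400,0,0,0,0]]
  ]
}}

```text
time_s: 2.52
position: [0.479, -0.0378, 0.2606]
tcp_rot: [-0.0, 1.0, 0.0, 0.0]
contact_force: [0.3, 0.2, -0.1]
opening: 1.001
grip_force: 0.0
```

```bash
python3 - <<'E'
from h import *
snap('wrist','w2.png'); plan([.49,-.32,.24])
E
```

```text
shift [ -10.7 -282.5   20.5] turn [0.  0.  0.1]
```

View pics/w2.png

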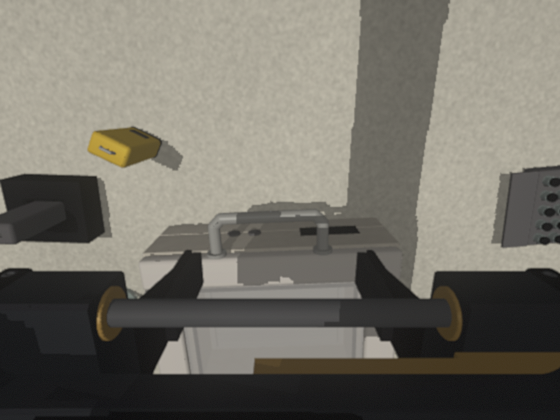

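The handle bar runs from about (218,219) to (325,212), and the tray matches its given size. Next I go to the scanner.

```bash
python3 - <<'E'
from h import *
t,p=load('w2.png')
for q in ((217,218),(325,212)): print('bar',ray(p,*q,.113))
for q in ((146,250),(399,245)): print('coverfront?',ray(p,*q,.122))
E
```

```text
bar [ 0.4961365  -0.09902152  0.113     ]
bar [0.48980048 0.00894899 0.113     ]
coverfront? [ 0.52704869 -0.17051119  0.122     ]
coverfront? [0.52154573 0.08312809 0.122     ]
```

{"op": "carry_out", "data": {
  "motion": [
    [[1,0,-60,0,0,0,0],[1,-5,-120,0,0,0,0],[1,-5,-180,0,0,0,0],[1,-10,-240,0,0,0,0],[1,-10,-285,0,0,0,0],[1,-10,-285,0,0,0,0],[1,-10,-285,0,0,0,0],[1,-10,-285,0,0,0,0]]
  ]
}}

```text
time_s: 3.58
position: [0.4894, -0.3222, 0.2604]
tcp_rot: [-0.001, 1.0, 0.0, 0.0]
contact_force: [-0.3, 1.2, -0.0]
opening: 1.001
grip_force: 0.0
```

```bash
python3 - <<'E'
from h import *
snap('wrist','w3.png'); plan([.514,-.326,.062])
E
```

```text
shift [-24.6  -3.7 198.6] turn [0.  0.  0.1]
```

View pics/w3.png

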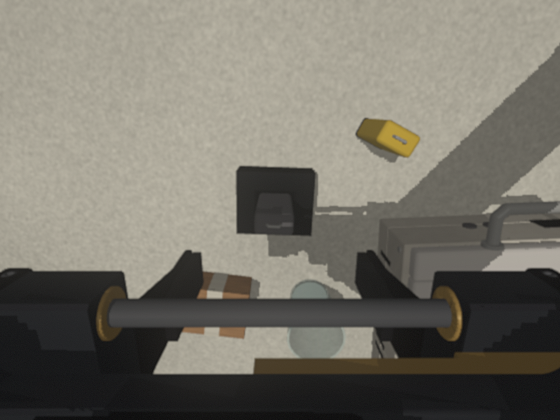

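The cradle spans (237-314, 167-235), with the scanner leaning up to its top at about (274,222). The finger path is free.

```bash
python3 - <<'E'
from h import *
t,p=load('w3.png'); g=cv2.cvtColor(t,cv2.COLOR_BGR2GRAY)
m=np.zeros_like(g); m[155:242,225:325]=(cv2.GaussianBlur(g,(3,3),0)[155:242,225:325]<62)*255
m=cv2.morphologyEx(m,cv2.MORPH_CLOSE,np.ones((7,7)))
c=max(cv2.findContours(m,cv2.RETR_EXTERNAL,cv2.CHAIN_APPROX_NONE)[0],key=cv2.contourArea)
print(cv2.approxPolyDP(c,6,True)[:,0].tolist())
for q in cv2.approxPolyDP(c,6,True)[:,0]: print(q,ray(p,*q,.04)[:2])
big=cv2.resize(t[160:245,230:325],None,fx=6,fy=6,interpolation=cv2.INTER_CUBIC)
cv2.imwrite('pics/w3c.png',np.clip(big*2.,0,255).astype(np.uint8))
E
```

```text
[[240, 167], [238, 231], [310, 234], [310, 169]]
[240 167] [ 0.46748703 -0.36734522]
[238 231] [ 0.54845664 -0.37273259]
[310 234] [ 0.55237765 -0.28180913]
[310 169] [ 0.46972528 -0.2844414 ]
```

View pics/w3c.png

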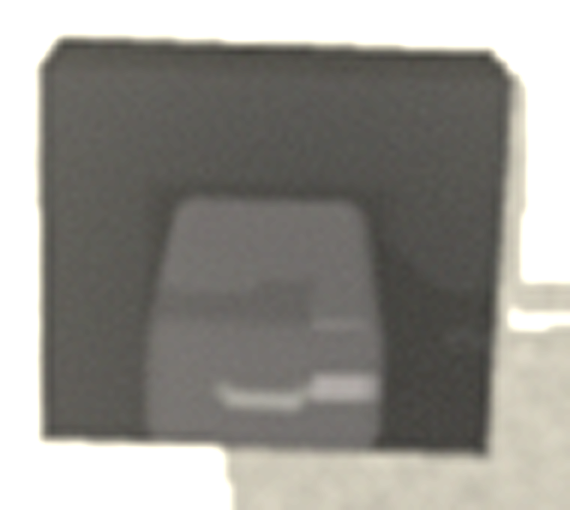

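Reading the crop, with corners mapped back to full-image pixels.

```bash
python3 - <<'E'
from h import *
t,p=load('w3.png')
f=lambda x,y,z:ray(p,230+x/6,160+y/6,z)[:3]
L,R,FL,FR=f(42,438,.04),f(488,452,.04),f(45,68,.04),f(508,75,.04)
print(L,R,FL,FR,(L+R+FL+FR)/4)
a,b=f(148,440,.115),f(378,447,.115);print('scanner back top edge',a,b,(a+b)/2)
a,b=f(178,200,.042),f(358,202,.042);print('front foot',a,b,(a+b)/2)
E
```

```text
[ 0.55116056 -0.37409677  0.04      ] [ 0.55418661 -0.28006218  0.04      ] [ 0.47265757 -0.370498    0.04      ] [ 0.47390124 -0.27875563  0.04      ] [ 0.51297649 -0.32585314  0.04      ]
scanner back top edge [ 0.52220135 -0.3457983   0.115     ] [ 0.52340862 -0.30703703  0.115     ] [ 0.52280499 -0.32641766  0.115     ]
front foot [ 0.49901657 -0.34448596  0.042     ] [ 0.49937231 -0.30825355  0.042     ] [ 0.49919444 -0.32636976  0.042     ]
```

{"op": "carry_out", "data": {
  "motion": [
    [[1,-22,-4,30,0,0,1.5],[1,-22,-4,80,0,0,1.5],[1,-22,-4,120,0,0,1.5],[1,-22,-4,160,0,0,1.5],[1,-22,-4,185,0,0,1.5],[1,-22,-4,198,0,0,1.5],[1,-22,-4,198,0,0,1.5],[0.3,-22,-4,198,0,0,1.5],[0.3,-22,-4,198,0,0,1.5],[0.3,-22,-4,198,0,0,1.5],[0.3,-22,-4,198,0,0,1.5],[0.3,-22,-4,198,0,0,1.5]]
  ],
  "squeeze": 25
}}

```text
time_s: 5.12
position: [0.5104, -0.3284, 0.0627]
tcp_rot: [0.014, 1.0, -0.0, 0.0]
contact_force: [0.6, 0.2, 0.2]
opening: 0.513
grip_force: 0.0
```

{"op": "carry_out", "data": {
  "motion": [
    [[0,0,1.5,0,0,0,0],[0,0,1.5,0,0,0,0],[0,0,1.5,0,0,0,0],[0,0,1.5,0,0,0,0]]
  ],
  "squeeze": 25
}}

```text
time_s: 5.62
position: [0.5105, -0.3269, 0.0626]
tcp_rot: [0.014, 1.0, -0.0, -0.0]
contact_force: [0.2, 0.5, 0.2]
opening: 0.456
grip_force: 25.0
```

{"op": "carry_out", "data": {
  "motion": [
    [[0,0,0,-10,0,0,0],[0,0,0,-30,0,0,0],[0,0,0,-65,0,0,0],[0,0,0,-110,0,0,0],[0,0,20,-155,0,0,0],[0,0,60,-190,0,0,0],[0,5,110,-195,0,0,0],[0,10,160,-195,0,0,0],[0,20,210,-195,0,0,0],[0,20,260,-195,0,0,0],[0,20,290,-195,0,0,0],[0,20,300,-195,0,0,0]]
  ]
}}

```text
time_s: 7.12
position: [0.4989, -0.0249, 0.2587]
tcp_rot: [0.013, 1.0, 0.0, 0.001]
contact_force: [0.5, 0.0, -1.0]
opening: 0.455
grip_force: 25.0
```

```bash
python3 - <<'E'
from h import *
im,p=snap('wrist','w4.png'); plan([.503,.4,.175]); print(env.observe()['opening'])
E
```

```text
shift [  7.  424.8  83.7] turn [ 0.   0.1 -1.5]
0.4578990564266221
```

View pics/w4.png

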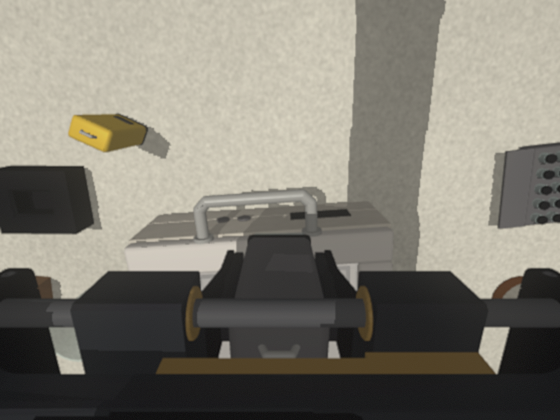

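The scanner is held straight between the fingers and the empty pocket shows at (45,190). On to the label.

{"op": "carry_out", "data": {
  "motion": [
    [[0,0,40,0,0,0,0],[0,0,95,0,0,0,0],[0,0,150,0,0,0,0],[0,2,205,0,0,0,0],[0,4,260,0,0,0,0],[0,6,315,0,0,0,0],[0,7,370,0,0,0,0],[0,7,410,20,0,0,0],[0,7,425,50,0,0,0],[0,7,425,75,0,0,0],[0,7,425,84,0,0,0],[0,7,425,84,0,0,0]]
  ]
}}

```text
time_s: 8.68
position: [0.5045, 0.3974, 0.1739]
tcp_rot: [0.015, 1.0, -0.0, 0.0]
contact_force: [1.1, -0.5, -1.1]
opening: 0.459
grip_force: 25.0
```

```bash
python3 - <<'E'
from h import *
im,p=snap('wrist','w5.png'); plan([.503,.4,.175])
s,ps=load('w4.png')
for q in ((203,202),(312,193)): print(ray(ps,*q,.113))
E
```

```text
shift [ 1.7  2.  -0.4] turn [ 0.   0.1 -1.7]
[ 0.49704367 -0.09842659  0.113     ]
[0.49067963 0.00827609 0.113     ]
```

View pics/w5.png

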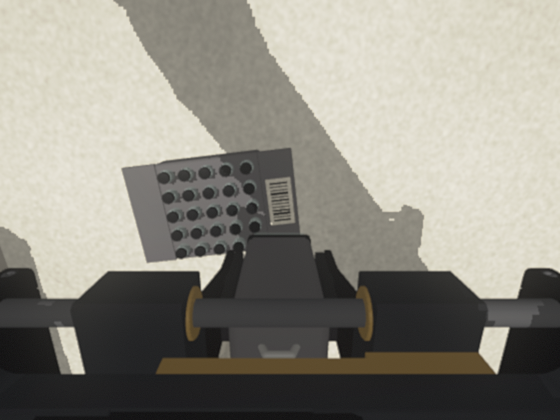

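The label is at (279,201), in line with the nose in image columns. I'll make a 2 mm correction, hold, and check with a ray.

{"op": "carry_out", "data": {
  "motion": [
    [[0,1,2,0,0,0,0],[0,1,2,0,0,0,0],[0,1,2,0,0,0,0],[0,1,2,0,0,0,0],[0,1,2,0,0,0,0],[0,1,2,0,0,0,0],[0,1,2,0,0,0,0],[0,1,2,0,0,0,0],[0,1,2,0,0,0,0],[0,1,2,0,0,0,0],[0,1,2,0,0,0,0],[0,1,2,0,0,0,0]]
  ]
}}

```text
time_s: 10.22
position: [0.5027, 0.4006, 0.1736]
tcp_rot: [0.014, 1.0, -0.0, -0.0]
contact_force: [0.5, 0.4, -1.5]
opening: 0.459
grip_force: 25.0
```

```bash
python3 - <<'E'
from h import *
s,ps=load('w5.png'); print('label',ray(ps,279,201,.031)); o=env.observe(); print(o['position'])
R=Rn.from_quat(o['tcp_rot']); print('nose',o['position']+R.apply([0,0,.0476]))
for q in [(270,180),(290,178),(292,222),(272,224)]: print(ray(ps,*q,.031))
plan([.503,.2,.26])
E
```

```text
label [0.50266442 0.39814831 0.031     ]
[0.50266625 0.40062802 0.17356666]
nose [0.50266613 0.40062576 0.12596666]
[0.48173282 0.39020496 0.031     ]
[0.48036073 0.40922985 0.031     ]
[0.52460554 0.41039119 0.031     ]
[0.52613161 0.39051457 0.031     ]
shift [  -5.9 -200.5  -86.4] turn [-0.  -0.  -1.6]
```

```bash
python3 - <<'E'
from h import *
s,p=load('w5.png'); T=np.array([.5045,.3974,.1739])
for d in ([-.012,-.02,-.0476],[-.012,.02,-.0476],[.012,-.02,-.0476],[-.012,-.02,.052],[-.012,.02,.052]): print(d,proj(p,T+d))
E
```

```text
[-0.012, -0.02, -0.0476] [247.80883294 225.27195736]
[-0.012, 0.02, -0.0476] [307.13920189 223.64801614]
[0.012, -0.02, -0.0476] [249.8409342  257.62547157]
[-0.012, -0.02, 0.052] [222.95616594 315.82521796]
[-0.012, 0.02, 0.052] [329.61908854 313.19662569]
```

{"op": "carry_out", "data": {
  "motion": [
    [[0,0,0,-30,0,0,0],[0,0,0,-70,0,0,0],[0,0,-40,-87,0,0,0],[0,-2,-95,-87,0,0,0],[0,-3,-150,-87,0,0,0],[0,-5,-205,-87,0,0,0],[0,-6,-260,-87,0,0,0],[0,-7,-315,-87,0,0,0],[0,-7,-370,-87,0,0,0],[0,-8,-420,-87,0,0,0],[0,-8,-425,-87,0,0,0],[0,-8,-425,-87,0,0,0]]
  ]
}}

```text
time_s: 11.72
position: [0.4989, -0.0243, 0.2607]
tcp_rot: [0.014, 1.0, 0.0, 0.0]
contact_force: [0.0, 1.4, -1.4]
opening: 0.454
grip_force: 25.0
```

```bash
python3 - <<'E'
from h import *
plan([.5105,-.3269,.16],Rn.from_quat([.014,.9999,0,0]))
E
```

```text
shift [ -20.2 -302.2  100.5] turn [ 0.  0. -0.]
```

The nose's front edge appeared about 10 px lower than an upright scanner predicts, so the scanner may be tilted in the grip. I'll check before re-seating.

```bash
python3 - <<'E'
from h import *
w,p=snap('wrist','w6.png'); s,ps=snap('scene','s6.png'); T=env.observe()['position']; print(T)
def draw(im,p,col):
    im=im[:,:,::-1].copy()
    return im
B=[T+np.array([sx*.012,sy*.02,z]) for z in(-.0476,.052) for sx in(-1,1) for sy in(-1,1)]
for b in B: print(np.round(proj(p,b),1),np.round(proj(ps,b),1))
c=np.round(proj(ps,T)).astype(int); print(c)
a=cv2.resize(w[200:340,200:360,::-1],None,fx=2.5,fy=2.5,interpolation=cv2.INTER_CUBIC)
b=cv2.resize(s[c[1]-45:c[1]+45,c[0]-45:c[0]+45,::-1],None,fx=350/90,fy=350/90,interpolation=cv2.INTER_CUBIC)
cv2.imwrite('pics/c6.png',np.clip(cv2.hconcat([a,b])*1.8,0,255).astype(np.uint8))
E
```

```text
[ 0.49891392 -0.0230107   0.26049168]
[249.7 225.2] [236.2 164.9]
[308.9 223.6] [251.1 160.1]
[251.6 257.5] [240.4 170.8]
[308.9 256. ] [255.5 165.9]
[226.7 315.5] [234.6 131.3]
[333.1 312.8] [250.4 126.6]
[231.4 366.8] [239.  137.1]
[331.7 364.5] [255.  132.3]
[245 150]
```

View pics/c6.png

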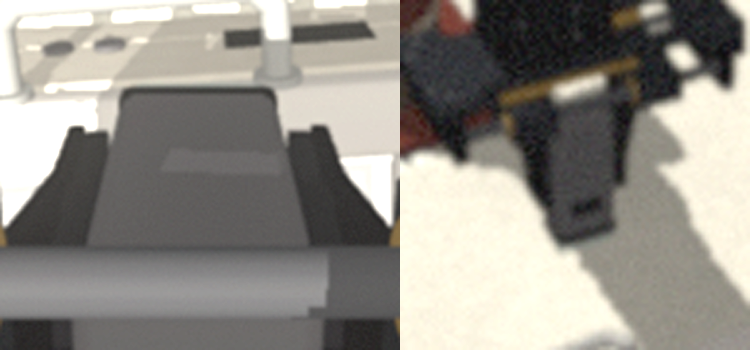

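The scene view shows no visible tilt: the slope is within about 2° of upright, and the edge offset looks like nose height or rounding. Step 1 holds, so I'll go back along the same poses.

{"op": "carry_out", "data": {
  "motion": [
    [[0,-3,-50,0,0,0,0],[0,-6,-105,0,0,0,0],[0,-10,-160,0,0,0,0],[0,-14,-215,0,0,0,0],[0,-18,-265,0,0,0,0],[0,-20,-295,20,0,0,0],[0,-20,-302,60,0,0,0],[0,-20,-302,100,0,0,0],[0,-20,-302,120,0,0,0],[0,-20,-302,130,0,0,0],[0,-20,-302,130,0,0,0],[0,-20,-302,130,0,0,0]]
  ]
}}

```text
time_s: 13.32
position: [0.5113, -0.3272, 0.1319]
tcp_rot: [0.014, 1.0, -0.0, 0.001]
contact_force: [-0.4, -0.3, -1.8]
opening: 0.458
grip_force: 25.0
```

```bash
python3 - <<'E'
from h import *
plan([.5105,-.3269,.0626],Rn.from_quat([.014,.9999,0,0]))
E
```

```text
shift [ 0.9  0.3 69.3] turn [-0.   0.1  0. ]
```

{"op": "carry_out", "data": {
  "motion": [
    [[0,0.5,0,15,0,0,0],[0,0.5,0,30,0,0,0],[0,0.5,0,40,0,0,0],[0,0.5,0,48,0,0,0],[0,0.5,0,54,0,0,0],[0,0.5,0,60,0,0,0],[0,0.5,0,65,0,0,0],[0,0.5,0,69,0,0,0],[0,0.5,0,69,0,0,0]]
  ]
}}

```text
time_s: 14.45
position: [0.5104, -0.3269, 0.0623]
tcp_rot: [0.014, 1.0, 0.0, 0.0]
contact_force: [-1.1, 1.7, 4.7]
opening: 0.462
grip_force: 25.0
```

The scanner is seated with a light push. Releasing it and rising.

{"op": "carry_out", "data": {
  "motion": [
    [[1,0,0,-0.5,0,0,0],[1,0,0,-0.5,0,0,0],[1,0,0,-0.5,0,0,0],[1,0,0,-0.5,0,0,0],[1,0,0,-0.5,0,0,0],[1,0,0,-0.5,0,0,0],[1,0,0,-30,0,0,0],[1,0,0,-80,0,0,0],[1,0,0,-140,0,0,0],[1,10,0,-198,0,0,0],[1,22,4,-198,0,0,0],[1,22,4,-198,0,0,0]]
  ]
}}

```text
time_s: 15.95
position: [0.4875, -0.3219, 0.2594]
tcp_rot: [0.014, 1.0, 0.001, 0.0]
contact_force: [-0.1, 0.2, -0.5]
opening: 1.001
grip_force: 0.0
```

```bash
python3 - <<'E'
from h import *
t,p=snap('wrist','w7.png'); t=t[:,:,::-1]; a,_=load('w3.png')
pd=lambda x:cv2.resize(x[150:250,215:345],None,fx=3,fy=3,interpolation=cv2.INTER_CUBIC)
cv2.imwrite('pics/c7.png',np.clip(cv2.hconcat([pd(a),pd(t)])*2.,0,255).astype(np.uint8))
R=Rn.from_euler('z',2.5,degrees=True)*Rn.from_euler('y',-30,degrees=True)*Rn.from_quat([0,1,0,0])*Rn.from_euler('z',90,degrees=True)
print(R.as_matrix())
plan([.46,-.15,.3],R)
R2=R*Rn.from_euler('z',180,degrees=True); plan([.46,-.15,.3],R2); print(env.observe()['joint_pos'])
E
```

```text
[[-4.36193874e-02  8.65201139e-01  4.99524111e-01]
 [ 9.99048222e-01  3.77754976e-02  2.18096937e-02]
 [-2.77555756e-17  5.00000000e-01 -8.66025404e-01]]
shift [ 32.6 170.8 -41. ] turn [-24.1 -22.5  83.8]
shift [ 32.6 170.8 -41. ] turn [ 23.  -24.5 -91.7]
[-0.23854092  0.24436493  0.89573265  1.62291799 -0.19473311  1.36902242
  2.22558404]
```

View pics/c7.png

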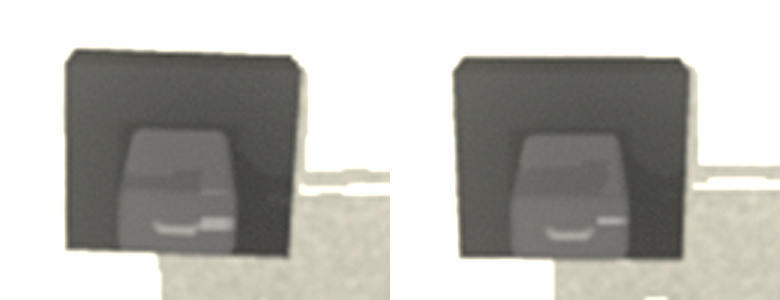

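The scanner sits exactly as before. The bar's middle measured (0.493,-0.045) and (0.494,-0.045) in two views, with a yaw of about 3°. I'll turn the tool to straddle it, fingers closing along x.

```bash
cat >> h.py <<'E'
RV=Rn.from_euler('z',3,degrees=True)*Rn.from_quat([0,1,0,0])*Rn.from_euler('z',90,degrees=True)
E
python3 - <<'E'
from h import *
plan([.47,-.045,.24],RV)
E
```

```text
shift [ 25.4 275.9  19.1] turn [ 0.  -0.1 85.4]
```

{"op": "carry_out", "data": {
  "motion": [
    [[0.34,5,25,0,0,0,10],[0.34,10,55,0,0,0,20],[0.34,15,85,0,0,0,30],[0.34,20,115,0,0,0,40],[0.34,20,145,0,0,0,50],[0.34,25,180,5,0,0,60],[0.34,25,210,10,0,0,70],[0.34,25,245,15,0,0,78],[0.34,25,276,19,0,0,85.4],[0.34,25,276,19,0,0,85.4],[0.34,25,276,19,0,0,85.4],[0.34,25,276,19,0,0,85.4]]
  ]
}}

```text
time_s: 17.5
position: [0.4707, -0.0466, 0.2404]
tcp_rot: [0.689, 0.725, -0.0, -0.0]
contact_force: [0.0, 0.6, 0.3]
opening: 0.341
grip_force: 0.0
```

```bash
python3 - <<'E'
from h import *
t,p=snap('wrist','w8.png'); print(env.observe()['joint_pos'].round(2))
print('bar ends px',proj(p,[.4968,-.099,.113]),proj(p,[.4902,.0086,.113]),proj(p,[.4935,-.045,.113]))
# bar vs dark/bright profile along world x at y stations, z=.113
g=cv2.cvtColor(cv2.cvtColor(t,cv2.COLOR_RGB2BGR),cv2.COLOR_BGR2GRAY)
for y in(-.09,-.07,-.02,0):
    print(y,[int(g[int(round(v)),int(round(u))]) if 0<=v<420 and 0<=u<560 else -1 for u,v in (proj(p,[x,y,.113]) for x in np.arange(.475,.516,.002))])
plan([.4935,-.045,.102],RV)
E
```

```text
[-0.71 -0.08  0.69  1.89  0.06  1.32  0.01]
bar ends px [302.81853642 260.55666599] [304.53147758 148.58412898] [303.64353258 207.4933811 ]
-0.09 [193, 193, 189, 192, 194, 191, 190, 195, 131, 151, 171, 156, 99, 78, 104, 62, 60, 48, 50, 45, 108]
-0.07 [197, 194, 193, 191, 191, 195, 200, 168, 135, 156, 178, 157, 142, 156, 194, 194, 192, 199, 196, 194, 195]
-0.02 [197, 192, 191, 195, 195, 193, 142, 92, 100, 100, 99, 94, 142, 124, 125, 122, 126, 187, 193, 194, 188]
0 [198, 196, 193, 196, 120, 119, 101, 92, 101, 104, 100, 98, 93, 90, 107, 113, 124, 191, 189, 195, 156]
shift [  0.4  22.8 138.5] turn [-0.  0. -0.]
```

The bar profile gives a centre of about x = 0.493, which agrees. Lowering over it and gripping.

{"op": "carry_out", "data": {
  "motion": [
    [[0.34,0,23,30,0,0,0],[0.34,0,23,70,0,0,0],[0.34,0,23,95,0,0,0],[0.34,0,23,110,0,0,0],[0.34,0,23,120,0,0,0],[0.34,0,23,130,0,0,0],[0.34,0,23,138,0,0,0],[0.34,0,23,138,0,0,0]]
  ]
}}

```text
time_s: 18.55
position: [0.4935, -0.0444, 0.1023]
tcp_rot: [0.688, 0.725, -0.0, -0.0]
contact_force: [-0.1, -0.4, -0.3]
opening: 0.343
grip_force: 0.0
```

{"op": "carry_out", "data": {
  "motion": [
    [[0,0,0,0,0,0,0],[0,0,0,0,0,0,0],[0,0,0,0,0,0,0],[0,0,0,0,0,0,0],[0,0,0,0,0,0,0],[0,0,0,0,0,0,0]]
  ],
  "squeeze": 25
}}

```text
time_s: 19.3
position: [0.4945, -0.0444, 0.1029]
tcp_rot: [0.688, 0.725, 0.001, 0.001]
contact_force: [5.0, -0.1, -0.4]
opening: 0.129
grip_force: 25.0
```

```bash
python3 - <<'E'
from h import *
o=env.observe(); print(o['position'],o['opening']*87,o['contact_force'])
a0=np.arctan2(9,262); 
for d in range(0,61,5):
    a=np.radians(d); dx=-262*np.cos(a)+9*np.sin(a)+262; dz=262*np.sin(a)+9*np.cos(a)-9
    print(d,np.round([dx,-dz],0))
E
```

```text
[ 0.49448777 -0.04436548  0.10292051] 11.23304722954771 [ 4.99997004 -0.08503296 -0.44987792]
0 [ 0. -0.]
5 [  2. -23.]
10 [  6. -45.]
15 [ 11. -68.]
20 [ 19. -89.]
25 [  28. -110.]
30 [  40. -130.]
35 [  53. -149.]
40 [  67. -166.]
45 [  83. -183.]
50 [ 100. -197.]
55 [ 119. -211.]
60 [ 139. -222.]
```

Gripped on the bar (opening 11 mm). Lifting along the arc.

{"op": "carry_out", "data": {
  "motion": [
    [[0,0,1,-8,0,0,0],[0,0,3,-23,0,0,0],[0,0,7,-45,0,0,0],[0,0,12,-68,0,0,0],[0,0,20,-89,0,0,0],[0,0,29,-110,0,0,0],[0,0,41,-130,0,0,0],[0,0,54,-149,0,0,0],[0,0,54,-149,0,0,0]]
  ]
}}

```text
time_s: 20.42
position: [0.5459, -0.0423, 0.2526]
tcp_rot: [0.689, 0.725, -0.002, -0.002]
contact_force: [-10.2, -0.7, 4.7]
opening: 0.129
grip_force: 25.0
```

```bash
python3 - <<'E'
from h import *
o=env.observe(); print(o['position'],o['opening']*87,o['contact_force'],o['joint_pos'].round(2))
E
```

```text
[ 0.54593321 -0.04229721  0.25255444] 11.224128145949004 [-10.19708803  -0.74058668   4.72787983] [-0.68  0.13  0.75  1.71 -0.09  1.34  0.14]
```

{"op": "carry_out", "data": {
  "motion": [
    [[0,0,6,-9,0,0,0],[0,0,13,-18,0,0,0],[0,0,20,-27,0,0,0],[0,0,28,-35,0,0,0],[0,0,36,-43,0,0,0],[0,0,45,-50,0,0,0],[0,0,55,-57,0,0,0],[0,0,65,-64,0,0,0],[0,0,75,-70,0,0,0],[0,0,85,-75,0,0,0],[0,0,85,-75,0,0,0],[0,0,85,-75,0,0,0]]
  ]
}}

```text
time_s: 21.92
position: [0.633, -0.0383, 0.328]
tcp_rot: [0.689, 0.725, -0.0, 0.001]
contact_force: [-4.4, -4.7, 7.3]
opening: 0.127
grip_force: 25.0
```

```bash
python3 - <<'E'
from h import *
from scipy.optimize import brentq
o=env.observe(); print(o['position'],o['opening']*87,o['contact_force'],o['joint_pos'].round(2))
R=Rn.from_quat(o['tcp_rot']); g=o['position']+R.apply([0,0,-.011])
# angle from handle height and from x travel
f=lambda a:.262*np.sin(a)+.009*np.cos(a)+.104
hz=g[2]; print('grasp z',hz,'deg by z',np.degrees(brentq(lambda a:f(a)-hz,0,1.4)))
dx=(o['position'][0]-.4945)/np.cos(np.radians(3)); print('deg by x',np.degrees(brentq(lambda a:-.262*np.cos(a)+.009*np.sin(a)+.262-dx,0,1.4)))
s,ps=snap('scene','s9.png')
# scanner still seated: grey patch in scene compared with the first picture
a,_=load('scene0.png'); d=cv2.absdiff(a,s[:,:,::-1]).max(2)
for n,(x0,y0,x1,y1) in dict(scanner=(115,230,165,285),tray=(325,160,395,205),bottle=(378,182,415,240),beaker=(160,272,195,318),carton=(95,300,148,347)).items(): print(n,(d[y0:y1,x0:x1]>40).mean().round(3))
E
```

```text
[ 0.63297737 -0.03830371  0.32804898] 11.02657439402447 [-4.36696892 -4.67735522  7.32094221] [-0.58  0.32  0.76  1.38 -0.22  1.53  0.21]
grasp z 0.33904896250651045 deg by z 61.74788364778953
deg by x 59.96859306983507
scanner 0.0
tray 0.035
bottle 0.0
beaker 0.0
carton 0.0
```

The cover is at about 60–61° and nothing else has moved. I'll hold it still, check, and hand in.

{"op": "carry_out", "data": {
  "motion": [
    [[0,0,0,0.5,0,0,0],[0,0,0,1,0,0,0],[0,0,0,1,0,0,0],[0,0,0,1,0,0,0],[0,0,0,1,0,0,0],[0,0,0,1,0,0,0],[0,0,0,1,0,0,0],[0,0,0,1,0,0,0],[0,0,0,1,0,0,0]]
  ]
}}

```text
time_s: 23.1
position: [0.6327, -0.0383, 0.3278]
tcp_rot: [0.689, 0.725, 0.0, 0.001]
contact_force: [-8.0, -5.5, 12.5]
opening: 0.128
grip_force: 25.0
```

```bash
python3 - <<'E'
from h import *
o=env.observe(); print(o['position'],o['grip_force'],o['joint_velocities'].round(3)); print(env.job_done())
E
```

```text
[ 0.63265389 -0.03834539  0.32781149] 25.00456005334854 [ 0.     0.001 -0.001  0.     0.001  0.     0.001]
the job is handed in; nothing more can be done
None
```

I handed the job in at 23 s, with no verdict returned: the label was scanned from about 95 mm for 1.5 s (aim estimated within 3 mm), the scanner is back in its cradle, and the arm holds the cover at about 60–61°; I viewed 11 pictures, one over the limit of 10.

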